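Check the lid interlock of a UV curing box

ROBOT

A 6-joint arm with a two-finger parallel gripper is mounted at the origin on the work surface. World frame = base frame: x ahead of the robot, y to its left, z up, the work surface at z = 0. Lengths are in m, angles in rad, forces in N, time in s.
With the tool pointing down it reaches from about 0.35 to 0.775 m from the base axis. Payload 5.5 kg.
Tool frame: the origin (TCP) lies between the finger pads; the fingertips stand 11 mm ahead of it and the grasp point (between the pads) lies 8 mm behind it (tips_ahead is the distance from the TCP to the fingertips, in m); z points along the fingers, y is the line along which they close (so a half turn about z gives the same grasp; the last joint's range is limited). The gripper opens to 85 mm and grips with 20 to 120 N. Pads are 22 mm wide; open, the fingers measure 114 mm over their backs; the gripper's body (76 mm by 85 mm) begins 54 mm behind the grasp point. The pads swing forward as they close: fully open they stand 13 mm farther back than shut.
Start: joints at [-1.358, 0.313, 0.046, 1.304, 0, 1.431], TCP at [0.199, -0.54, 0.242] pointing down, gripper open.
Joint ranges: [-2.76, 2.76], [-0.86, 1.69], [-1.03, 1.26], [-2.2, 2.34], [-1.47, 1.5], [-3.14, 3.14]. Speed limits (rad/s): [2.57, 2.57, 3.14, 3.14, 3.14, 3.14].

INTERFACE

Orientations are given as a unit quaternion [w, x, y, z].
In Python, from workcell import * gives the robot as it stands. The module is installed in compiled form; this text tells all that it offers.
- The arm moves only by the tool jog_arm, never from a script. Its argument "moves" is a list of rows, each an object with "fingers": the closure, from 0 (fully open) to 1 (shut); "slide": the shift along the tool's x, y, z in mm, a list of three; "angular": the turn, a rotation vector about the tool's x, y, z in degrees, a list of three. A call has 1 to 10 rows; each row is the pose to reach, as a shift and turn from the pose commanded when the call began, along the tool's axes at that moment; what a row does not reach only later rows make up. A row lasts 1/12 s, in which the tool goes at most 41.7 mm and 7.16 degrees, less where a joint would pass 70% of its speed; a pose out of reach is approached as far as the arm can. A call with a gripper value outside its range is refused whole. The fingers move at their own pace and stop on an object; "squeeze" is the grip in N (left out, the last holds). Time passes only in rows, so rows that repeat a pose let the fingers close. It gives the time, the measured TCP pose, the force, the opening and the grip force at its end, in the units of the state.
- get_state(): the state, without advancing time (a new reading comes with each control period).
- read_camera(name): name is "scene" or "top" or "wrist"; returns a dict with "color" (384x512x3 uint8, red, green, blue), "fovy" (degrees; the focal length in pixels is half the picture's height over the tangent of half this angle, whatever the lens; pixels are square), "cx", "cy" (the principal point, pixels), "D" ([k1, k2, p1, p2, k3] as OpenCV has them; the pictures are not rectified), "world_from_camera" (4x4, takes a point from camera to world coordinates); the wrist camera has in their place "tool_from_camera" (4x4, takes a point from camera to tool coordinates, whose origin is the TCP and whose axes are the flange's). Camera axes: x right, y down, z forward; pixel columns grow to the right and rows downward; lengths in m; the calibration is good to about 2 mm. A picture is of the moment at which its call begins: read the wrist's pose just before it. There is no depth.
- hand_in(): hands the job in; it is judged then, once.
Trained networks look in a picture, given as the dict that the camera call returned (one of the last four; its "shot" number tells which), for a name from the list of things; names that differ only in an ending like _2 or _b are one class to them, and where a whole thing is asked for, a point or a joint stands for the part that bears it (a point fixed in the world has none). Each returns a list of dicts, best first, with "p" (0 to 1); they miss things now and then, are a little off and sometimes report something else, mostly with a low value. They report only what shows in the picture. A call takes as long as a camera call. They do not tell look-alikes from the thing itself.
- look_for(target, picture): "point" ([column, row] in pixels, amid what is visible of it).
- tip_of(target, picture): "point" ([column, row] in pixels: a listed point, or the origin of a listed thing).
The state is a dict: "clock": time; "joint_pos": joint angles; "qvel": joint speeds; "tau": joint torques, N m; "tcp_pos": TCP position; "orientation": TCP orientation; "wrist_force": force on the tool from outside, world axes, zero at the start; "ft_torque": the same for the moment, N m; "finger_gap": finger opening in m; "grip_force": force on a finger pad.
Only numpy, scipy, OpenCV 4.12 (cv2) and the standard library are available. Lean on these libraries where they do the work, as an engineer would, in place of code of your own. Each camera call takes 0.05 s, during which the arm holds its last target. There are 200 camera calls.

TASK

We are checking the lid interlock of the UV curing box: first move the solder spool off the lid and stand it upright in the parts tray, then flip the box's power switch on, away from you, with the lid still shut. Then raise the sprung lid until the pointer on its edge lines up with the index clip on the quadrant, without swinging it well past, and finish while holding the lid still there with the gripper's fingers, so that the trip can be read; do not let go. Leave the clip where it is set and do not push the other things on the bench about.

Things in the scene. Friction and masses are not known exactly. Their poses are not given: they have to be found in the camera images.
- uv_box: White UV curing box, fixed, 250 (x) x 360 (y) x 100 mm tall without lid; origin at the centre of its underside, x from front to hinge side, z up. Lid over y = -80 to +170 mm; control deck, top at z = 100, over y = -180 to -90 with the power switch, a timer knob 88 mm behind it (36 mm across, 20 high) and a lamp. An upright quadrant plate stands at y = +176, rim radius 119 mm about the hinge line.
- lid: Grey lid with amber window, 240 x 250 x 14 mm, 0.55 kg. Origin mid-width on its rear hinge line: box x = 117, y = 45, z = 107 mm. Shut, its axes are the box's and it reaches to -x; opening turns it about +y: the front edge rises and swings back (1.25 rad at most). A spring pulls it shut, 0.72 N m when shut plus 0.9 N m per rad: with its weight 6 to 10 N at the handle. It falls shut if let go.
- lid_handle (a point): Middle of the bar of the steel bow handle on the lid near its front edge: round bar 12 mm thick along the lid's y, free for 98 mm between its two legs, its axis 38 mm above the lid's top face, 218 mm in front of and (lid shut) 45 mm above the hinge line. The bar can turn between gripping fingers as the lid swings. Axes as the lid's.
- lid_pointer (a point): Tip of the steel pointer on the lid's left edge, 127 mm from the hinge line and level with it when the lid is shut, taken in the plane of the quadrant. Moves with the lid. Axes as the lid's.
- index_mark (a point): Point of the index clip, a black clip (16 x 14 x 10 mm) with a thumbscrew on the quadrant's rim, 127 mm from the hinge line: the lid's pointer lies here when the lid is at the wanted angle. That angle is the one above level of the line from the hinge line to this point, set anew each time to 0.4 to 0.75 rad. The clip can be shifted if hit. Its z is the opening direction there.
- power_switch (a joint): Toggle switch, rad: 0 off (leaning to the box's front, -x), 0.9 fully on (leaning to the rear, +x); turns about the box's y. Stays where it is left; about 2 N at the tip. On counts from 0.75.
- switch_tip (a point): Centre of the rounded tip (10 mm thick) of the toggle's steel bat, 34 mm from its pivot, which lies 8 mm above the deck at box x = -60, y = -135, z = 108 mm in a bush 24 mm across and 10 mm high.
- spool_center (a point): Centre of the solder spool: white flanges 54 mm across, silver winding 51 mm across, 46 mm tall, 0.25 kg, standing upright on the lid at the start. z along its axis.
- solder_spool: The same solder spool; origin at the centre of its underside.
- parts_tray: Shallow black tray, fixed, 200 (x) x 160 (y) x 18 mm, walls and floor 4 mm; origin at the centre of its underside. Stands to the left or right of the box, changing place with the multimeter. A bubble level lies across its +x end (beyond x = 60 mm); the rest is free.
- multimeter: Bystander: yellow hand multimeter lying on its back, 160 x 80 x 34 mm; origin at the centre of its underside, long side along its x.
- circuit_board: Bystander: bare circuit board lying in front of the box, 60 x 90 x 5 mm with parts up to 15 mm; origin under its centre.
- level_vial: Bystander: small bubble level, 15 x 42 x 15 mm, lying at the +x end inside the parts tray; origin under its centre.
- side_cutters: Bystander: side cutters lying flat, about 130 x 65 x 16 mm; origin under the middle.
- tape_roll: Bystander: roll of tape lying flat, 100 mm across, 24 mm high; origin under its centre.
- drink_bottle: Bystander: drink bottle standing beside the box's rear corner, 64 mm across, 190 mm tall; origin under its centre.
- contact_spray: Bystander: spray can standing beside the box's rear corner, 52 mm across, 160 mm tall; origin under its centre.
Mind the look-alikes: they are no part of the job. There is more than one size of the solder_spool; the job needs the smaller.

How it is judged:
By the outcome, as a careful person would: the job done as asked, in the order asked, and still so for the second after the job is handed in, while the arm keeps its last pose, push and grip.
It also fails if it takes over 64 s, if anything falls off the work surface, if the arm or the gripper's body presses on something with over 40 N, if the wrist force passes 120 N, or if a joint passes its speed limit or range.

## Working session

There is one attempt and no reset: what is moved stays moved. The work goes in short steps, Python scripts to look and compute and a tool call to move; the robot and the scene stay as the last step left them, time stands still between calls to the robot, and variables do not carry over. Pictures are saved under pics/ and viewed, at most 10 in all, crops included, and the job is handed in when it is done.

Besides the shell and the picture viewer there is one more tool, called after "Call:" as a command line: name --argument value ..., lists and objects as JSON in quotes. jog_arm: Moves the arm, as the interface text tells. Its arguments: {"type":"object","properties":{"moves":{"type":"array","items":{"type":"object","properties":{"fingers":{"type":"number"},"slide":{"type":"array","items":{"type":"number"}},"angular":{"type":"array","items":{"type":"number"}}}}},"squeeze":{"type":"number"}},"required":["moves"]}

```bash
mkdir -p pics
cat > h.py <<'E'
from workcell import *
import numpy as np, cv2
from scipy.spatial.transform import Rotation as R
def K(p):
    h=p["color"].shape[0]; f=h/2/np.tan(np.radians(p["fovy"])/2)
    return np.array([[f,0,p["cx"]],[0,f,p["cy"]],[0,0,1]])
def Rq(q): return R.from_quat([q[1],q[2],q[3],q[0]])
def Twc(p,s=None):
    if "world_from_camera" in p: return np.array(p["world_from_camera"])
    T=np.eye(4);T[:3,:3]=Rq(s["orientation"]).as_matrix();T[:3,3]=s["tcp_pos"]
    return T@np.array(p["tool_from_camera"])
def ray(p,px,s=None):
    u=cv2.undistortPoints(np.array([[px]],float),K(p),np.array(p["D"],float)).ravel()
    T=Twc(p,s); d=T[:3,:3]@np.r_[u,1]; return T[:3,3],d/np.linalg.norm(d)
def onz(p,px,z,s=None):
    o,d=ray(p,px,s); return o+d*(z-o[2])/d[2]
def tri(rs):
    A=sum(np.eye(3)-np.outer(d,d) for o,d in rs); b=sum((np.eye(3)-np.outer(d,d))@o for o,d in rs)
    x=np.linalg.solve(A,b); return x,[np.linalg.norm(np.cross(x-o,d)) for o,d in rs]
def proj(p,X,s=None):
    T=np.linalg.inv(Twc(p,s)); 
    r,_=cv2.projectPoints(np.atleast_2d(np.array(X,float)),cv2.Rodrigues(T[:3,:3])[0],T[:3,3],K(p),np.array(p["D"],float)); return r.reshape(-1,2)
def save(p,n): cv2.imwrite("pics/"+n,p["color"][:,:,::-1])
E
cat > a.py <<'E'
from h import *
import pickle
np.set_printoptions(precision=3,suppress=True)
s=get_state(); print(s["tcp_pos"],s["orientation"],s["clock"])
P={n:read_camera(n) for n in("scene","top")}
pickle.dump(P,open("P.pkl","wb"))
im=np.hstack([P["scene"]["color"],P["top"]["color"]])
for n in P: save(P[n],n+".png"); print(n,P[n]["fovy"],np.array(P[n]["world_from_camera"])[:3,3])
for t in "uv_box lid lid_handle lid_pointer index_mark switch_tip spool_center solder_spool parts_tray multimeter level_vial drink_bottle contact_spray circuit_board side_cutters tape_roll".split():
    for n in P:
        print(t,n,[(np.round(d["point"],1).tolist(),round(d["p"],2)) for d in tip_of(t,P[n])[:3]])
E
python3 a.py
```

```text
[ 0.199 -0.539  0.241] [-0.001  0.984  0.175 -0.   ] 0.0
scene 53.415846611332924 [1.265 0.598 0.981]
top 56.23021709481125 [ 0.527 -0.01   1.229]
uv_box scene [([244.7, 220.1], 0.6)]
uv_box top [([269.6, 195.7], 0.94)]
lid scene [([225.0, 224.9], 0.75)]
lid top [([257.9, 149.6], 0.73), ([208.6, 184.3], 0.66)]
lid_handle scene [([274.8, 182.6], 0.91)]
lid_handle top [([242.3, 223.7], 0.77)]
lid_pointer scene [([283.3, 230.4], 0.76), ([354.3, 305.1], 0.24)]
lid_pointer top [([209.7, 183.4], 0.83)]
index_mark scene [([279.2, 219.8], 0.56)]
index_mark top [([205.3, 173.5], 0.44)]
switch_tip scene [([235.7, 165.5], 0.58)]
switch_tip top []
spool_center scene [([248.2, 199.3], 0.8), ([184.8, 253.4], 0.72)]
spool_center top [([277.6, 128.0], 0.59), ([260.3, 189.1], 0.48), ([257.8, 185.4], 0.47)]
solder_spool scene [([246.1, 205.9], 0.79), ([183.1, 252.6], 0.59), ([245.6, 196.9], 0.28)]
solder_spool top [([277.9, 132.3], 0.78), ([257.5, 186.3], 0.67)]
parts_tray scene [([363.9, 246.5], 0.89), ([159.6, 172.4], 0.64)]
parts_tray top [([154.3, 245.2], 0.61)]
multimeter scene [([211.0, 154.4], 0.8)]
multimeter top [([371.4, 252.6], 0.95), ([260.8, 154.0], 0.35)]
level_vial scene [([354.6, 261.9], 0.39)]
level_vial top [([150.0, 221.6], 0.55)]
drink_bottle scene [([306.7, 289.6], 0.92)]
drink_bottle top [([174.3, 167.2], 0.8), ([265.7, 193.6], 0.18)]
contact_spray scene [([163.8, 197.2], 0.6)]
contact_spray top [([353.2, 167.0], 0.69)]
circuit_board scene [([287.5, 186.6], 0.66), ([355.0, 262.6], 0.45)]
circuit_board top [([266.8, 265.8], 0.76)]
side_cutters scene [([352.7, 305.1], 0.72)]
side_cutters top [([130.7, 182.8], 0.52)]
tape_roll scene [([156.9, 173.4], 0.69), ([244.0, 202.8], 0.21)]
tape_roll top [([394.4, 188.8], 0.7)]
```

```bash
python3 -c "
import cv2
a=cv2.imread('pics/top.png')[80:310,90:430]; cv2.imwrite('pics/top_c.png',cv2.resize(a,None,fx=2.3,fy=2.3,interpolation=cv2.INTER_CUBIC))
a=cv2.imread('pics/scene.png')[110:350,130:430]; cv2.imwrite('pics/scene_c.png',cv2.resize(a,None,fx=2.5,fy=2.5,interpolation=cv2.INTER_CUBIC))"
```

```text
(no output)
```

View pics/top_c.png

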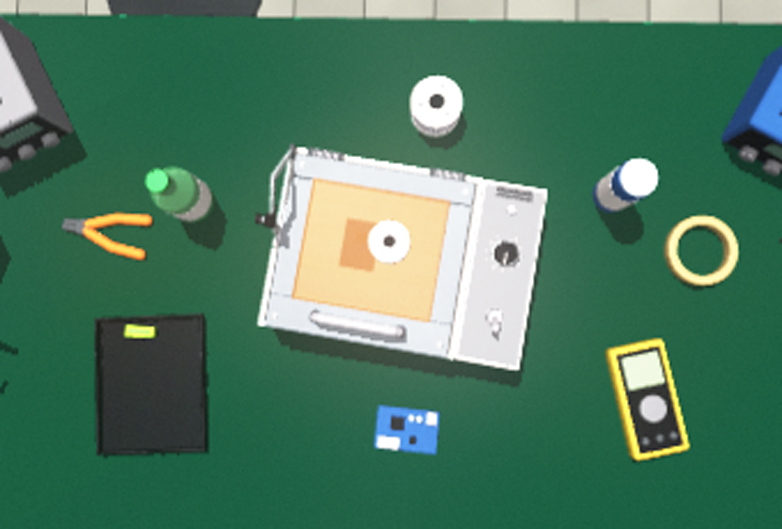

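View pics/scene_c.png

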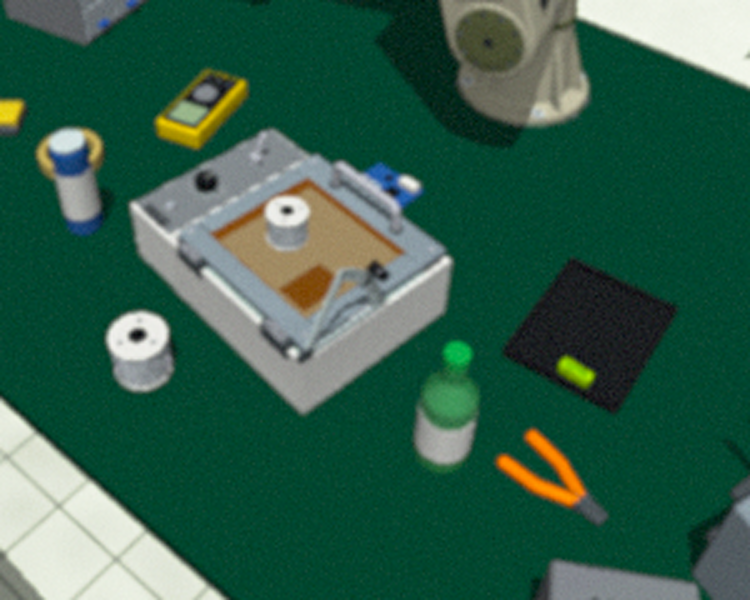

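Spool candidates: on the lid at top px (258.7,184.8), and a bigger one on the bench behind at top px (279.6,121). The smaller one, on the lid, is the target. The tray is on the left at (156,247), with the level at its rear end. The switch is at top px (305,219) and the clip on the quadrant at about (205,175).

```bash
cat > b.py <<'E'
from h import *
import pickle
from scipy.optimize import least_squares
np.set_printoptions(precision=4,suppress=True)
P=pickle.load(open("P.pkl","rb"))
t=lambda x,y:(90+x/2.3,80+y/2.3); c=lambda x,y:(130+x/2.5,110+y/2.5)
L=[("top",(-125,-180,100),t(519,370)),("top",(125,-180,100),t(546,190)),("top",(-125,180,100),t(262,326)),
("scene",(125,180,0),c(305,413)),("scene",(125,-180,100),c(131,203)),("scene",(-125,180,100),c(452,260)),("scene",(-125,-180,100),c(270,130)),
("top",(-101,45,152),(242.3,223.7)),("scene",(-101,45,152),(274.8,182.6))]
def W(q,X): X=np.array(X)/1000; c_,s_=np.cos(q[2]),np.sin(q[2]); return np.array([q[0]+c_*X[0]-s_*X[1],q[1]+s_*X[0]+c_*X[1],X[2]])
f=lambda q:np.concatenate([proj(P[n],W(q,X))[0]-np.array(px) for n,X,px in L])
r=least_squares(f,[.5,0,-.17],loss="soft_l1"); q=r.x; print(q,np.degrees(q[2])); print(f(q).reshape(-1,2))
print("switch",W(q,(-60-34*np.sin(.45),-135,108+34*np.cos(.45))),"handle",W(q,(-101,45,152)))
rs=lambda a,b:tri([ray(P["top"],a),ray(P["scene"],b)])
print("spool top z.16", onz(P["top"],t(388,241),.16), "bench spool base", onz(P["top"],(277.9,132.3),0))
im_,e=rs((205.3,173.5),(279.2,219.8)); print("index",im_,e)
d=im_-W(q,(117,176,107)); ax=np.array([np.cos(q[2]),np.sin(q[2])]); print("angle",np.arctan2(d[2],-(d[:2]@ax)),np.hypot(d[2],d[:2]@ax))
for n,a in dict(FL=(97,455),FR=(208,450),RR=(205,316),RL=(96,320)).items(): print("tray",n,onz(P["top"],t(*a),.018))
print("vial",onz(P["top"],t(140,331),.015))
print("bottle",onz(P["top"],(174.3,167.2),0),"spray",onz(P["top"],(353.2,167),0),"pcb",onz(P["top"],(266.8,265.8),0))
pickle.dump(q,open("q.pkl","wb"))
E
python3 b.py
```

```text
[ 0.6093 -0.0066 -0.1393] -7.980901735609534
[[-0.1335  0.2708]
 [ 0.0356 -0.303 ]
 [-2.1178  0.4   ]
 [-0.0865 -0.1323]
 [-0.6127  0.0706]
 [-0.1637 -0.7497]
 [ 0.2747 -1.4216]
 [ 2.0834 -1.9422]
 [ 1.6356  0.7037]]
switch [ 0.5165 -0.1299  0.1386] handle [0.5155 0.0519 0.152 ]
spool top z.16 [0.6266 0.0116 0.16  ] bench spool base [ 0.8259 -0.0475  0.    ]
index [0.6553 0.1703 0.1761] [np.float64(1.0879234070565116e-05), np.float64(1.0879234070436973e-05)]
angle 0.6237985216934514 0.11821274784790144
tray FL [0.3176 0.4313 0.018 ]
tray FR [0.3296 0.2687 0.018 ]
tray RR [0.5234 0.281  0.018 ]
tray RL [0.5136 0.4429 0.018 ]
vial [0.499  0.3775 0.015 ]
bottle [0.6967 0.3094 0.    ] spray [ 0.7097 -0.3071  0.    ] pcb [ 0.3679 -0.0189  0.    ]
```

```bash
cat > go.py <<'E'
from h import *
import sys
def go(pos,yaw=82,tilt=0):
    s=get_state(); A=Rq(s["orientation"]); T=R.from_euler("z",yaw,degrees=True)*R.from_euler("x",180,degrees=True)
    T=R.from_rotvec(np.radians(tilt)*np.array([np.sin(.1393),np.cos(.1393),0]))*T
    d=A.inv().apply(np.array(pos)-s["tcp_pos"])*1000; w=np.degrees((A.inv()*T).as_rotvec())
    print("slide",d.round(1),"ang",w.round(1),"rows>=",max(np.linalg.norm(d)/41.7,np.linalg.norm(w)/7.16).round(1),"now",np.round(s["tcp_pos"],4),"F",np.round(s["wrist_force"],1),"gap",round(s["finger_gap"],4),"t",round(s["clock"],2))
if __name__=="__main__": a=list(map(float,sys.argv[1:])); go(a[:3],*a[3:])
E
python3 go.py .38 -.2 .30; python3 go.py .58 .02 .30
```

```text
slide [ 287.5 -256.   -57.7] ang [  0.    0.  -61.8] rows>= 9.3 now [ 0.1987 -0.5396  0.2423] F [0.2 0.5 0.3] gap 0.0853 t 1.7
slide [ 551.2 -393.4  -57.7] ang [  0.    0.  -61.8] rows>= 16.3 now [ 0.1987 -0.5396  0.2423] F [0.2 0.5 0.3] gap 0.0853 t 1.7
```

Call:
jog_arm --moves '[{"slide": [30,-26,-30],"angular": [0,0,-6],"fingers": 0},{"slide": [60,-52,-58],"angular": [0,0,-12],"fingers": 0},{"slide": [90,-78,-58],"angular": [0,0,-18],"fingers": 0},{"slide": [120,-105,-58],"angular": [0,0,-24],"fingers": 0},{"slide": [150,-132,-58],"angular": [0,0,-31],"fingers": 0},{"slide": [180,-158,-58],"angular": [0,0,-38],"fingers": 0},{"slide": [210,-184,-58],"angular": [0,0,-45],"fingers": 0},{"slide": [240,-210,-58],"angular": [0,0,-52],"fingers": 0},{"slide": [270,-235,-58],"angular": [0,0,-58],"fingers": 0},{"slide": [287,-256,-58],"angular": [0,0,-61.8],"fingers": 0}]'

```text
clock: 2.53
tcp_pos: [0.3808, -0.1975, 0.3006]
orientation: [0.0, 0.752, 0.659, 0.001]
wrist_force: [0.4, -0.5, -0.4]
finger_gap: 0.0855
grip_force: 0.0
```

```bash
python3 go.py .58 .0 .30
```

```text
slide [222.1 171.3   0.9] ang [ 0.1 -0.   0.4] rows>= 6.7 now [ 0.3808 -0.1975  0.3006] F [ 0.4 -0.5 -0.4] gap 0.0855 t 2.53
```

Call:
jog_arm --moves '[{"slide": [30,23,0]},{"slide": [60,46,0]},{"slide": [90,69,0]},{"slide": [120,92,0]},{"slide": [150,115,0]},{"slide": [180,138,0]},{"slide": [210,160,0]},{"slide": [222,171,0]},{"slide": [222,171,0]}]'

```text
schema error: expected keys fingers, slide, angular
```

```bash
cat > c.py <<'E'
from h import *
import sys,pickle
np.set_printoptions(precision=4,suppress=True)
s=get_state(); p=read_camera("wrist"); save(p,sys.argv[1]); pickle.dump((p,s),open("w.pkl","wb")); q=pickle.load(open("q.pkl","rb"))
print(s["tcp_pos"],"cam",Twc(p,s)[:3,3])
for t,z in (("spool_center",.137),("solder_spool",.114),("lid_handle",.152),("switch_tip",.1386),("lid_pointer",.107),("index_mark",.176)):
    print(t,[(np.round(d["point"],1).tolist(),round(d["p"],2),onz(p,d["point"],z,s)) for d in tip_of(t,p)[:2]])
E
python3 c.py w1.png
```

```text
[ 0.3808 -0.1975  0.3006] cam [ 0.3895 -0.1321  0.4327]
spool_center [([293.4, 257.2], 0.32, array([ 0.411 , -0.2875,  0.137 ]))]
solder_spool []
lid_handle []
switch_tip [([292.1, 259.6], 0.47, array([ 0.4094, -0.2891,  0.1386])), ([399.1, 74.1], 0.44, array([ 0.5182, -0.1265,  0.1386]))]
lid_pointer []
index_mark []
```

View pics/w1.png

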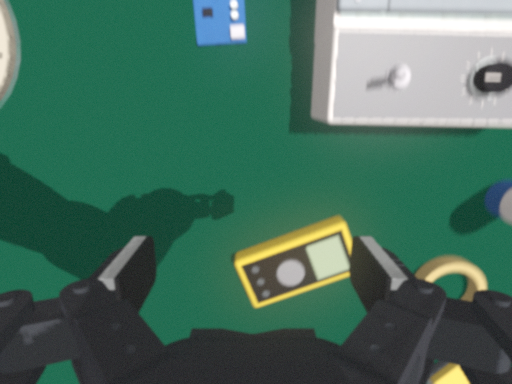

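The move was refused because each row needs all three keys. The wrist picture is from the old pose: switch at px (399,74), meter at (292,262), fingers at the bottom.

Call:
jog_arm --moves '[{"slide": [30,23,0],"angular": [0,0,0],"fingers": 0},{"slide": [60,46,0],"angular": [0,0,0],"fingers": 0},{"slide": [90,69,0],"angular": [0,0,0],"fingers": 0},{"slide": [120,92,0],"angular": [0,0,0],"fingers": 0},{"slide": [150,115,0],"angular": [0,0,0],"fingers": 0},{"slide": [180,138,0],"angular": [0,0,0],"fingers": 0},{"slide": [210,160,0],"angular": [0,0,0],"fingers": 0},{"slide": [222,171,0],"angular": [0,0,0],"fingers": 0},{"slide": [222,171,0],"angular": [0,0,0],"fingers": 0}]'

```text
clock: 3.63
tcp_pos: [0.5822, -0.0033, 0.2988]
orientation: [-0.0, 0.754, 0.657, 0.0]
wrist_force: [-0.6, -0.6, -0.6]
finger_gap: 0.0854
grip_force: 0.0
```

```bash
python3 c.py w2.png
```

```text
[ 0.5822 -0.0033  0.2988] cam [0.5914 0.062  0.4309]
spool_center [([459.7, 166.5], 0.96, array([ 0.7736, -0.0221,  0.137 ])), ([299.7, 147.3], 0.77, array([0.6284, 0.0157, 0.137 ]))]
solder_spool [([446.1, 156.8], 0.89, array([ 0.7741, -0.0169,  0.114 ])), ([296.9, 146.4], 0.82, array([0.6287, 0.0133, 0.114 ]))]
lid_handle [([169.7, 122.0], 0.74, array([0.52  , 0.0543, 0.152 ]))]
switch_tip [([204.6, 300.2], 0.48, array([ 0.5158, -0.1276,  0.1386]))]
lid_pointer [([168.7, 125.6], 0.23, array([0.5067, 0.0498, 0.107 ]))]
index_mark []
```

View pics/w2.png

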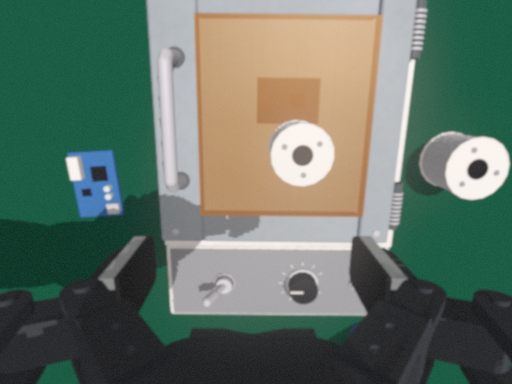

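The lid spool's top face is centred at (302,154), with the bigger bench spool at (475,168). The bar runs from (166,52) to (171,184), the switch bat's tip is at (209,301), and its base at (224,284).

```bash
cat > d.py <<'E'
from h import *
import pickle
np.set_printoptions(precision=4,suppress=True)
p,s=pickle.load(open("w.pkl","rb"))
o=lambda a,z:onz(p,a,z,s)
print("spool",o((302,154),.16))
a,b=o((166,52),.152),o((171,184),.152); print("bar",a,b,(a+b)/2,"yaw",np.degrees(np.arctan2(-(a-b)[0],(a-b)[1])))
a,b=o((197,14),.114),o((201,214),.114); print("win yaw",np.degrees(np.arctan2(-(a-b)[0],(a-b)[1])))
a,b=o((171,247),.1),o((388,246),.1); print("deck edge",np.degrees(np.arctan2((b-a)[1],(b-a)[0])))
a,b=o((174,314),.1),o((365,313),.1); print("right edge",a,np.degrees(np.arctan2((b-a)[1],(b-a)[0])))
q=pickle.load(open("q.pkl","rb"))
E
python3 d.py; python3 go.py .628 .015 .16; python3 go.py .628 .015 .137
```

```text
spool [0.6269 0.0134 0.16  ]
bar [0.528 0.109 0.152] [0.5103 0.0011 0.152 ] [0.5191 0.055  0.152 ] yaw -9.347063629825298
win yaw -9.03036444154316
deck edge -7.569073280091796
right edge [ 0.4667 -0.1662  0.1   ] -7.520722014665847
slide [ 27.2  45.5 140.7] ang [ 0.   0.  -0.1] rows>= 3.6 now [ 0.5791 -0.0054  0.3007] F [-0.4  0.3  0.2] gap 0.0855 t 3.98
slide [ 27.2  45.5 163.7] ang [ 0.   0.  -0.1] rows>= 4.1 now [ 0.5791 -0.0054  0.3007] F [-0.4  0.3  0.2] gap 0.0855 t 3.98
```

Call:
jog_arm --moves '[{"slide": [13,24,20],"angular": [0,0,0],"fingers": 0},{"slide": [25,44,50],"angular": [0,0,0],"fingers": 0},{"slide": [25,44,80],"angular": [0,0,0],"fingers": 0},{"slide": [25,44,105],"angular": [0,0,0],"fingers": 0},{"slide": [25,44,130],"angular": [0,0,0],"fingers": 0},{"slide": [25,44,150],"angular": [0,0,0],"fingers": 0},{"slide": [25,44,162],"angular": [0,0,0],"fingers": 0},{"slide": [25,44,162],"angular": [0,0,0],"fingers": 0}]'

```text
clock: 4.65
tcp_pos: [0.6243, 0.0139, 0.1352]
orientation: [-0.002, 0.755, 0.656, -0.002]
wrist_force: [-0.1, -0.5, -0.1]
finger_gap: 0.0854
grip_force: 0.0
```

Call:
jog_arm --moves '[{"slide": [0,0,0],"angular": [0,0,0],"fingers": 0.5},{"slide": [0,0,0],"angular": [0,0,0],"fingers": 0.6},{"slide": [0,0,0],"angular": [0,0,0],"fingers": 0.7},{"slide": [0,0,0],"angular": [0,0,0],"fingers": 0.7},{"slide": [0,0,0],"angular": [0,0,0],"fingers": 0.7},{"slide": [0,0,0],"angular": [0,0,0],"fingers": 0.7}]' --squeeze 40

```text
clock: 5.15
tcp_pos: [0.6276, 0.0141, 0.1404]
orientation: [0.001, 0.755, 0.656, 0.001]
wrist_force: [-2.1, -0.9, 5.5]
finger_gap: 0.0513
grip_force: 40.7
```

Call:
jog_arm --moves '[{"slide": [0,0,-5],"angular": [0,0,0],"fingers": 0.7},{"slide": [0,0,-20],"angular": [0,0,0],"fingers": 0.7},{"slide": [0,0,-45],"angular": [0,0,0],"fingers": 0.7},{"slide": [0,0,-75],"angular": [0,0,0],"fingers": 0.7},{"slide": [0,0,-105],"angular": [0,0,0],"fingers": 0.7},{"slide": [0,0,-135],"angular": [0,0,0],"fingers": 0.7},{"slide": [0,0,-155],"angular": [0,0,0],"fingers": 0.7},{"slide": [0,0,-165],"angular": [0,0,0],"fingers": 0.7},{"slide": [0,0,-165],"angular": [0,0,0],"fingers": 0.7}]'

```text
clock: 5.9
tcp_pos: [0.628, 0.0145, 0.3068]
orientation: [0.002, 0.755, 0.656, 0.002]
wrist_force: [0.3, 0.6, -1.6]
finger_gap: 0.0515
grip_force: 42.3
```

```bash
python3 go.py .395 .355 .30
```

```text
slide [ 304.8 -278.     5.3] ang [ 0.3 -0.   0. ] rows>= 9.9 now [0.628  0.0145 0.3068] F [ 0.3  0.6 -1.6] gap 0.0515 t 5.9
```

Call:
jog_arm --moves '[{"slide": [15,-14,0],"angular": [0,0,0],"fingers": 0.7},{"slide": [43,-39,0],"angular": [0,0,0],"fingers": 0.7},{"slide": [71,-65,0],"angular": [0,0,0],"fingers": 0.7},{"slide": [100,-91,0],"angular": [0,0,0],"fingers": 0.7},{"slide": [129,-118,0],"angular": [0,0,0],"fingers": 0.7},{"slide": [158,-144,0],"angular": [0,0,0],"fingers": 0.7},{"slide": [187,-170,0],"angular": [0,0,0],"fingers": 0.7},{"slide": [216,-197,0],"angular": [0,0,0],"fingers": 0.7},{"slide": [245,-224,0],"angular": [0,0,0],"fingers": 0.7},{"slide": [270,-246,0],"angular": [0,0,0],"fingers": 0.7}]'

```text
clock: 6.73
tcp_pos: [0.4182, 0.3176, 0.3022]
orientation: [-0.0, 0.754, 0.656, -0.001]
wrist_force: [1.1, -0.5, -3.0]
finger_gap: 0.0516
grip_force: 42.4
```

Call:
jog_arm --moves '[{"slide": [20,-18,10],"angular": [0,0,0],"fingers": 0.7},{"slide": [34,-32,40],"angular": [0,0,0],"fingers": 0.7},{"slide": [34,-32,75],"angular": [0,0,0],"fingers": 0.7},{"slide": [34,-32,110],"angular": [0,0,0],"fingers": 0.7},{"slide": [34,-32,145],"angular": [0,0,0],"fingers": 0.7},{"slide": [34,-32,180],"angular": [0,0,0],"fingers": 0.7},{"slide": [34,-32,210],"angular": [0,0,0],"fingers": 0.7},{"slide": [34,-32,235],"angular": [0,0,0],"fingers": 0.7},{"slide": [34,-32,250],"angular": [0,0,0],"fingers": 0.7},{"slide": [34,-32,250],"angular": [0,0,0],"fingers": 0.7}]'

```text
clock: 7.57
tcp_pos: [0.3902, 0.3519, 0.0486]
orientation: [-0.001, 0.755, 0.656, -0.004]
wrist_force: [-1.2, 0.1, -2.5]
finger_gap: 0.0517
grip_force: 42.4
```

```bash
python3 go.py .395 .355 .030; python3 -c "
from h import *
p=read_camera('scene');save(p,'s2.png')
a=p['color'][140:330,280:460,::-1];cv2.imwrite('pics/s2c.png',cv2.resize(a,None,fx=3,fy=3))
for t in('spool_center','solder_spool'):print([(d['point'],d['p']) for d in tip_of(t,p)])
print(proj(p,[.395,.355,.03]))"
```

```text
slide [ 3.9  4.5 18.5] ang [-0.4  0.3  0. ] rows>= 0.5 now [0.3902 0.3519 0.0486] F [-1.2  0.1 -2.5] gap 0.0517 t 7.57
[([185.7, 250.3], 0.85), ([371.2, 226.7], 0.73), ([236.8, 164.0], 0.26), ([355.4, 261.8], 0.25), ([280.3, 221.2], 0.16)]
[([186.8, 254.7], 0.85), ([366.5, 233.2], 0.54), ([357.8, 257.5], 0.32)]
[[369.80245361 232.07765706]]
```

View pics/s2c.png

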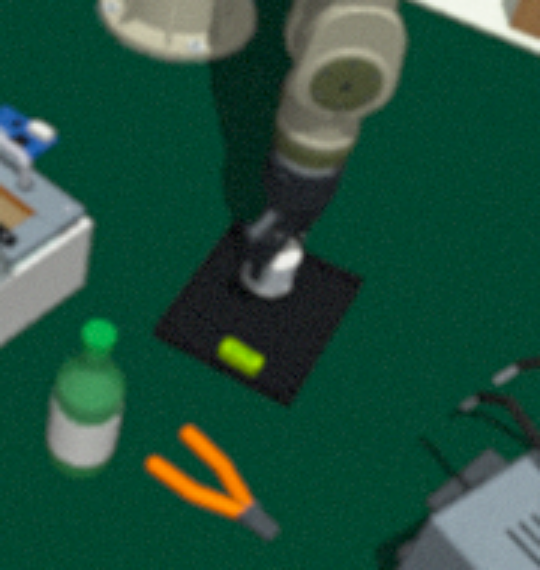

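The spool hangs upright over the free front part of the tray, at crop (272,270). I'll lower it gently now.

Call:
jog_arm --moves '[{"slide": [3,3,6],"angular": [0,0,0],"fingers": 0.7},{"slide": [3,3,12],"angular": [0,0,0],"fingers": 0.7},{"slide": [3,3,16],"angular": [0,0,0],"fingers": 0.7},{"slide": [3,3,18],"angular": [0,0,0],"fingers": 0.7},{"slide": [3,3,19],"angular": [0,0,0],"fingers": 0.7},{"slide": [3,3,19],"angular": [0,0,0],"fingers": 0.7}]'

```text
clock: 8.22
tcp_pos: [0.3969, 0.3566, 0.034]
orientation: [0.0, 0.755, 0.656, -0.0]
wrist_force: [-0.0, 0.1, -2.5]
finger_gap: 0.0523
grip_force: 42.4
```

Call:
jog_arm --moves '[{"slide": [0,0,1],"angular": [0,0,0],"fingers": 0.7},{"slide": [0,0,2],"angular": [0,0,0],"fingers": 0.7},{"slide": [0,0,2],"angular": [0,0,0],"fingers": 0.7}]'

```text
clock: 8.47
tcp_pos: [0.3971, 0.3567, 0.0322]
orientation: [0.0, 0.755, 0.656, -0.0]
wrist_force: [0.2, 0.5, -2.0]
finger_gap: 0.0515
grip_force: 42.4
```

Call:
jog_arm --moves '[{"slide": [0,0,1],"angular": [0,0,0],"fingers": 0.7},{"slide": [0,0,1.5],"angular": [0,0,0],"fingers": 0.7},{"slide": [0,0,1.5],"angular": [0,0,0],"fingers": 0.7}]'

```text
clock: 8.72
tcp_pos: [0.3972, 0.3568, 0.0309]
orientation: [0.0, 0.755, 0.656, 0.0]
wrist_force: [-0.7, 0.9, -0.6]
finger_gap: 0.0518
grip_force: 42.6
```

Call:
jog_arm --moves '[{"slide": [0,0,0.7],"angular": [0,0,0],"fingers": 0.7},{"slide": [0,0,1.2],"angular": [0,0,0],"fingers": 0.7},{"slide": [0,0,1.2],"angular": [0,0,0],"fingers": 0.7}]'

```text
clock: 8.97
tcp_pos: [0.3972, 0.3568, 0.0307]
orientation: [0.0, 0.755, 0.656, 0.0]
wrist_force: [-2.9, -2.3, 8.5]
finger_gap: 0.0517
grip_force: 42.9
```

Contact is confirmed, so I'll open and retreat.

Call:
jog_arm --moves '[{"slide": [0,0,-0.5],"angular": [0,0,0],"fingers": 0.6},{"slide": [0,0,-0.5],"angular": [0,0,0],"fingers": 0.4},{"slide": [0,0,-0.5],"angular": [0,0,0],"fingers": 0.2},{"slide": [0,0,-0.5],"angular": [0,0,0],"fingers": 0},{"slide": [0,0,-0.5],"angular": [0,0,0],"fingers": 0},{"slide": [0,0,-0.5],"angular": [0,0,0],"fingers": 0}]'

```text
clock: 9.47
tcp_pos: [0.3972, 0.3568, 0.0299]
orientation: [0.0, 0.755, 0.656, 0.0]
wrist_force: [-0.4, 0.4, -0.1]
finger_gap: 0.0853
grip_force: 0.0
```

Call:
jog_arm --moves '[{"slide": [0,0,-10],"angular": [0,0,0],"fingers": 0},{"slide": [0,0,-35],"angular": [0,0,0],"fingers": 0},{"slide": [0,0,-70],"angular": [0,0,0],"fingers": 0},{"slide": [0,0,-110],"angular": [0,0,0],"fingers": 0},{"slide": [0,0,-150],"angular": [0,0,0],"fingers": 0},{"slide": [0,0,-190],"angular": [0,0,0],"fingers": 0},{"slide": [0,0,-230],"angular": [0,0,0],"fingers": 0},{"slide": [0,0,-255],"angular": [0,0,0],"fingers": 0},{"slide": [0,0,-260],"angular": [0,0,0],"fingers": 0}]'

```text
clock: 10.22
tcp_pos: [0.3987, 0.3579, 0.2966]
orientation: [0.001, 0.755, 0.656, 0.005]
wrist_force: [0.3, 0.3, 0.3]
finger_gap: 0.0858
grip_force: 0.0
```

Run:
```python
from h import *; import pickle
from go import go
p=read_camera('scene');t=read_camera('top')
print("center proj",proj(p,[.397,.357,.027]),proj(t,[.397,.357,.027]))
for x in (p,t):
  for n in ('spool_center','solder_spool'): print(n,[(np.round(d['point'],1),round(d['p'],2)) for d in tip_of(n,x)])
a=p['color'][190:290,310:430,::-1];b=t['color'][190:290,110:230,::-1];cv2.imwrite('pics/s3c.png',cv2.resize(np.hstack([a,b]),None,fx=3,fy=3))
q=pickle.load(open("q.pkl","rb"));print(q)
go([.46,-.11,.25]); go([.39,.1,.29])
```

```text
center proj [[369.8609392  233.32237544]] [[154.37377827 254.79184427]]
spool_center [(array([185.1, 249.8]), 0.85), (array([367.4, 233.9]), 0.7)]
solder_spool [(array([368.3, 241.1]), 0.83), (array([184.1, 257.3]), 0.83), (array([163.6, 199.6]), 0.18)]
spool_center [(array([279. , 125.8]), 0.86), (array([157.6, 256.7]), 0.81), (array([151.6, 223.5]), 0.33)]
solder_spool [(array([157.1, 253.7]), 0.69), (array([280.6, 132. ]), 0.61), (array([355.2, 164.5]), 0.18)]
[ 0.60927463 -0.006641   -0.13929301]
slide [-452.7  128.    38.9] ang [-0.2  0.1  0. ] rows>= 11.3 now [0.3963 0.3562 0.2881] F [-0.6 -0.5 -0.4] gap 0.0854 t 10.52
slide [-254.6   29.4   -1.3] ang [-0.2  0.1  0. ] rows>= 6.1 now [0.3963 0.3562 0.2881] F [-0.6 -0.5 -0.4] gap 0.0854 t 10.52
```

View pics/s3c.png

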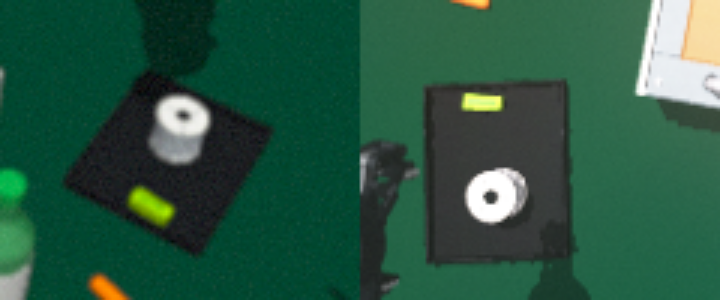

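The spool stands upright in the tray, at left crop (180,130) and right crop (492,197), clear of the level. The switch comes next.

```bash
python3 go.py .487 -.124 .25
```

```text
slide [-462.8  156.7   38.8] ang [-0.2  0.1  0. ] rows>= 11.8 now [0.3963 0.3562 0.2881] F [-0.6 -0.5 -0.4] gap 0.0854 t 10.52
```

Call:
jog_arm --moves '[{"slide": [-20,7,0],"angular": [0,0,0],"fingers": 0.5},{"slide": [-56,19,0],"angular": [0,0,0],"fingers": 1},{"slide": [-92,31,0],"angular": [0,0,0],"fingers": 1},{"slide": [-128,43,0],"angular": [0,0,0],"fingers": 1},{"slide": [-164,55,0],"angular": [0,0,0],"fingers": 1},{"slide": [-200,67,0],"angular": [0,0,0],"fingers": 1},{"slide": [-236,79,0],"angular": [0,0,0],"fingers": 1},{"slide": [-272,91,0],"angular": [0,0,0],"fingers": 1},{"slide": [-308,103,0],"angular": [0,0,0],"fingers": 1},{"slide": [-344,116,0],"angular": [0,0,0],"fingers": 1}]'

```text
clock: 11.35
tcp_pos: [0.4632, -0.0017, 0.2886]
orientation: [-0.001, 0.755, 0.656, -0.001]
wrist_force: [0.3, 0.2, -0.5]
finger_gap: -0.0003
grip_force: 0.0
```

Call:
jog_arm --moves '[{"slide": [-36,12,10],"angular": [0,0,0],"fingers": 1},{"slide": [-72,24,25],"angular": [0,0,0],"fingers": 1},{"slide": [-105,35,36],"angular": [0,0,0],"fingers": 1},{"slide": [-119,41,39],"angular": [0,0,0],"fingers": 1},{"slide": [-119,41,39],"angular": [0,0,0],"fingers": 1},{"slide": [-119,41,39],"angular": [0,0,0],"fingers": 1}]'

```text
clock: 11.85
tcp_pos: [0.4874, -0.1237, 0.2497]
orientation: [-0.002, 0.755, 0.655, -0.001]
wrist_force: [-0.3, 0.6, 0.5]
finger_gap: 0.0004
grip_force: 0.0
```

```bash
python3 go.py .487 -.124 .138;  python3 - <<'E'
from h import *
s=get_state();p=read_camera('wrist');save(p,'w3.png')
for d in tip_of('switch_tip',p): print(d,onz(p,d['point'],.1386,s))
E
```

```text
slide [ -0.6  -0.  111.7] ang [-0.2 -0.1 -0.1] rows>= 2.7 now [ 0.4874 -0.1237  0.2497] F [-0.3  0.6  0.5] gap 0.0004 t 11.85
{'point': [290.4, 190.0], 'p': 0.54} [ 0.51652344 -0.12866451  0.1386    ]
```

View pics/w3.png

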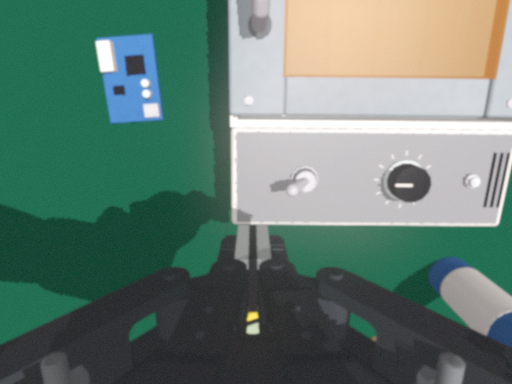

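The bat tip is at (291,189) and the bush at (305,180); the closed fingertips at (253,228) are in front of it. I'll descend and push.

Call:
jog_arm --moves '[{"slide": [0,0,30],"angular": [0,0,0],"fingers": 1},{"slide": [0,0,60],"angular": [0,0,0],"fingers": 1},{"slide": [0,0,90],"angular": [0,0,0],"fingers": 1},{"slide": [0,0,108],"angular": [0,0,0],"fingers": 1},{"slide": [0,0,111],"angular": [0,0,0],"fingers": 1},{"slide": [0,0,111],"angular": [0,0,0],"fingers": 1}]'

```text
clock: 12.45
tcp_pos: [0.4875, -0.1218, 0.1396]
orientation: [-0.001, 0.754, 0.657, -0.0]
wrist_force: [-0.1, 0.1, 0.6]
finger_gap: -0.0001
grip_force: 0.0
```

Call:
jog_arm --moves '[{"slide": [0,4,0],"angular": [0,0,0],"fingers": 1},{"slide": [0,8,0],"angular": [0,0,0],"fingers": 1},{"slide": [0,12,0],"angular": [0,0,0],"fingers": 1},{"slide": [0,16,0],"angular": [0,0,0],"fingers": 1},{"slide": [0,20,0],"angular": [0,0,0],"fingers": 1},{"slide": [0,24,0],"angular": [0,0,0],"fingers": 1},{"slide": [0,28,0],"angular": [0,0,0],"fingers": 1},{"slide": [0,31,0],"angular": [0,0,0],"fingers": 1},{"slide": [0,33,0],"angular": [0,0,0],"fingers": 1}]'

```text
clock: 13.2
tcp_pos: [0.5218, -0.1284, 0.1404]
orientation: [0.0, 0.755, 0.656, 0.0]
wrist_force: [-1.7, 0.2, 1.9]
finger_gap: 0.0001
grip_force: 1.0
```

Call:
jog_arm --moves '[{"slide": [0,1.5,0],"angular": [0,0,0],"fingers": 1},{"slide": [0,3,0],"angular": [0,0,0],"fingers": 1},{"slide": [0,3,0],"angular": [0,0,0],"fingers": 1}]'

```text
clock: 13.45
tcp_pos: [0.5243, -0.1287, 0.1399]
orientation: [0.0, 0.755, 0.656, 0.0]
wrist_force: [-0.1, -0.7, 0.4]
finger_gap: -0.0002
grip_force: 0.3
```

Call:
jog_arm --moves '[{"slide": [0,1.5,0],"angular": [0,0,0],"fingers": 1},{"slide": [0,3,0],"angular": [0,0,0],"fingers": 1},{"slide": [0,3,0],"angular": [0,0,0],"fingers": 1}]'

```text
clock: 13.7
tcp_pos: [0.5267, -0.1289, 0.1397]
orientation: [-0.0, 0.755, 0.656, -0.0]
wrist_force: [-1.5, -0.3, 0.3]
finger_gap: -0.0005
grip_force: 0.5
```

Call:
jog_arm --moves '[{"slide": [0,1.5,0],"angular": [0,0,0],"fingers": 1},{"slide": [0,3,0],"angular": [0,0,0],"fingers": 1},{"slide": [0,3,0],"angular": [0,0,0],"fingers": 1}]'

```text
clock: 13.95
tcp_pos: [0.5286, -0.1291, 0.1396]
orientation: [-0.001, 0.755, 0.656, -0.001]
wrist_force: [-4.1, -0.2, 0.7]
finger_gap: -0.0
grip_force: 2.4
```

Run:
```python
from h import *; import pickle
q=pickle.load(open("q.pkl","rb"))
W=lambda X:np.array([q[0]+np.cos(q[2])*X[0]-np.sin(q[2])*X[1],q[1]+np.sin(q[2])*X[0]+np.cos(q[2])*X[1],X[2]])
s=get_state();print(s["tcp_pos"],s["wrist_force"]);p=read_camera('wrist');c=read_camera('scene')
for n,x in(('w',p),('s',c)):
  print(n,[(np.round(d['point'],1),round(d['p'],2)) for d in tip_of('switch_tip',x)])
  for a in (-.45,0,.2,.3,.45): print(a,proj(x,W([-.06+.034*np.sin(a),-.135,.108+.034*np.cos(a)]),s).round(1))
a=p['color'][120:250,190:340,::-1];b=c['color'][130:200,190:280,::-1]
cv2.imwrite('pics/w4.png',np.hstack([cv2.resize(a,(450,390)),cv2.resize(b,(350,390*0+272)) if 0 else cv2.resize(b,(350,390))]))
```

```text
[ 0.52859221 -0.12906445  0.13958803] [-4.06949624 -0.17682777  0.72770167]
w [(array([293.7, 255.7]), 0.74)]
-0.45 [[225.3 258.1]]
0 [[258.3 261.8]]
0.2 [[273.5 261.1]]
0.3 [[280.8 260.2]]
0.45 [[291.  258.3]]
s []
-0.45 [[235.2 163.9]]
0 [[231.8 164.9]]
0.2 [[230.3 165.9]]
0.3 [[229.6 166.4]]
0.45 [[228.6 167.4]]
```

View pics/w4.png

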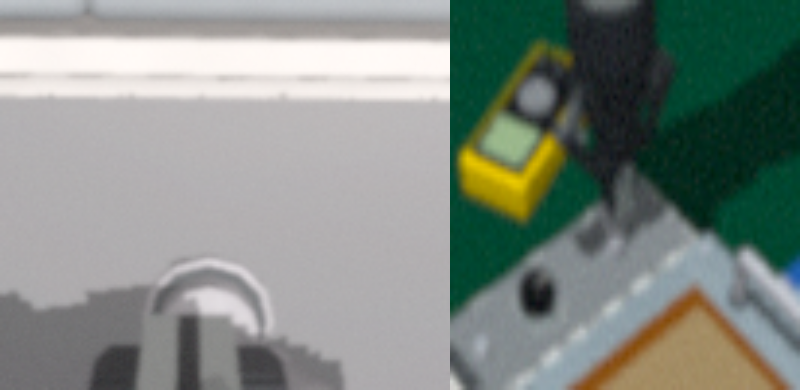

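In the left crop the fingers at (190,350) reach the bush at (210,300). The network puts the bat tip at px (294,256), which projects to fully on, and the force is rising at the stop. I'll press slightly more, then back off and look.

Call:
jog_arm --moves '[{"slide": [0,1.5,0],"angular": [0,0,0],"fingers": 1},{"slide": [0,1.5,0],"angular": [0,0,0],"fingers": 1},{"slide": [0,-8,0],"angular": [0,0,0],"fingers": 1},{"slide": [0,-20,0],"angular": [0,0,0],"fingers": 1},{"slide": [0,-25,-30],"angular": [0,0,0],"fingers": 1},{"slide": [0,-25,-60],"angular": [0,0,0],"fingers": 1},{"slide": [0,-25,-90],"angular": [0,0,0],"fingers": 1},{"slide": [0,-25,-110],"angular": [0,0,0],"fingers": 1},{"slide": [0,-25,-110],"angular": [0,0,0],"fingers": 1},{"slide": [0,-25,-110],"angular": [0,0,0],"fingers": 1}]'

```text
clock: 14.98
tcp_pos: [0.5066, -0.1264, 0.2518]
orientation: [0.002, 0.755, 0.656, 0.001]
wrist_force: [0.5, -0.2, 0.2]
finger_gap: -0.0001
grip_force: 0.0
```

Run:
```python
from h import *; import pickle
from go import go
q=pickle.load(open("q.pkl","rb"))
W=lambda X:np.array([q[0]+np.cos(q[2])*X[0]-np.sin(q[2])*X[1],q[1]+np.sin(q[2])*X[0]+np.cos(q[2])*X[1],X[2]])
s=get_state();p=read_camera('wrist');c=read_camera('scene')
for n,x in(('w',p),('s',c)):
  print(n,[(np.round(d['point'],1),round(d['p'],2)) for d in tip_of('switch_tip',x)])
  for a in (-.45,0,.3,.45): print(a,proj(x,W([-.06+.034*np.sin(a),-.135,.108+.034*np.cos(a)]),s).round(1))
go([.5175,.0535,.25]); go([.5175,.0535,.144])
```

```text
w [(array([304.4, 188. ]), 0.91)]
-0.45 [[264.3 190.4]]
0 [[283.6 191.6]]
0.3 [[296.3 191. ]]
0.45 [[302.  190.4]]
s [(array([285. , 186.8]), 0.66)]
-0.45 [[235.2 163.9]]
0 [[231.8 164.9]]
0.3 [[229.6 166.4]]
0.45 [[228.6 167.4]]
slide [179.2 -12.   -1.1] ang [-0.1 -0.   0. ] rows>= 4.3 now [ 0.5045 -0.1257  0.2488] F [0.3 0.8 0.1] gap -0.0 t 15.18
slide [179.2 -11.9 104.9] ang [-0.1 -0.   0. ] rows>= 5.0 now [ 0.5045 -0.1257  0.2488] F [0.3 0.8 0.1] gap -0.0 t 15.18
```

The switch is confirmed on. Next I'll go above the handle and measure.

Call:
jog_arm --moves '[{"slide": [36,-2,0],"angular": [0,0,0],"fingers": 0.5},{"slide": [72,-4,0],"angular": [0,0,0],"fingers": 0.4},{"slide": [108,-7,0],"angular": [0,0,0],"fingers": 0.4},{"slide": [144,-10,0],"angular": [0,0,0],"fingers": 0.4},{"slide": [172,-12,0],"angular": [0,0,0],"fingers": 0.4},{"slide": [179,-12,0],"angular": [0,0,0],"fingers": 0.4},{"slide": [179,-12,0],"angular": [0,0,0],"fingers": 0.4},{"slide": [179,-12,0],"angular": [0,0,0],"fingers": 0.4}]'

```text
clock: 15.85
tcp_pos: [0.5178, 0.0529, 0.2492]
orientation: [-0.0, 0.754, 0.657, -0.001]
wrist_force: [0.1, -0.0, -0.2]
finger_gap: 0.0509
grip_force: 0.0
```

```bash
python3 c.py w5.png; python3 go.py .5175 .0535 .144
```

```text
[0.5178 0.0529 0.2492] cam [0.5272 0.1184 0.3813]
spool_center []
solder_spool [([331.6, 193.2], 0.48, array([0.5837, 0.0331, 0.114 ]))]
lid_handle [([254.5, 192.2], 0.81, array([0.5197, 0.0536, 0.152 ]))]
switch_tip []
lid_pointer [([372.8, 14.1], 0.85, array([0.6274, 0.1695, 0.107 ]))]
index_mark []
slide [  1.4  -0.8 106.1] ang [ 0.   0.  -0.1] rows>= 2.5 now [0.5181 0.052  0.2501] F [-0.3  1.   0.4] gap 0.0512 t 16.2
```

View pics/w5.png

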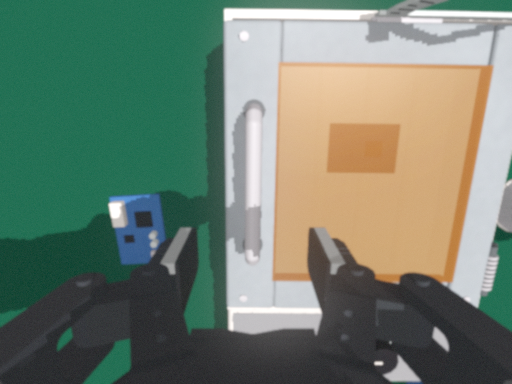

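The bar runs from (254,112) to (253,250) and lies between the open fingers at (180,255) and (325,255). It is aligned, so I'll descend and grip.

Call:
jog_arm --moves '[{"slide": [1,1,25],"angular": [0,0,0],"fingers": 0.4},{"slide": [1,1,55],"angular": [0,0,0],"fingers": 0.4},{"slide": [1,1,80],"angular": [0,0,0],"fingers": 0.4},{"slide": [1,1,98],"angular": [0,0,0],"fingers": 0.4},{"slide": [1,1,104],"angular": [0,0,0],"fingers": 0.4},{"slide": [1,1,104],"angular": [0,0,0],"fingers": 0.4}]'

```text
clock: 16.7
tcp_pos: [0.518, 0.0535, 0.1446]
orientation: [-0.001, 0.755, 0.656, -0.001]
wrist_force: [0.0, 0.4, -0.1]
finger_gap: 0.0511
grip_force: 0.0
```

Call:
jog_arm --moves '[{"slide": [0,0,0],"angular": [0,0,0],"fingers": 0.6},{"slide": [0,0,0],"angular": [0,0,0],"fingers": 0.8},{"slide": [0,0,0],"angular": [0,0,0],"fingers": 1},{"slide": [0,0,0],"angular": [0,0,0],"fingers": 1},{"slide": [0,0,0],"angular": [0,0,0],"fingers": 1}]' --squeeze 25

```text
clock: 17.12
tcp_pos: [0.5179, 0.054, 0.1474]
orientation: [-0.001, 0.755, 0.656, -0.001]
wrist_force: [-5.8, 0.7, 6.2]
finger_gap: 0.0105
grip_force: 25.5
```

Call:
jog_arm --moves '[{"slide": [0,-0.5,0],"angular": [0,0,0],"fingers": 1},{"slide": [0,0,-3],"angular": [0,0,0],"fingers": 1},{"slide": [0,1,-6.5],"angular": [0,0,0],"fingers": 1},{"slide": [0,2.5,-13],"angular": [0,0,0],"fingers": 1},{"slide": [0,5,-21.5],"angular": [0,0,0],"fingers": 1},{"slide": [0,9,-32],"angular": [0,0,0],"fingers": 1},{"slide": [0,13,-42.5],"angular": [0,0,0],"fingers": 1},{"slide": [0,17.5,-52.5],"angular": [0,0,0],"fingers": 1},{"slide": [0,17.5,-52.5],"angular": [0,0,0],"fingers": 1},{"slide": [0,17.5,-52.5],"angular": [0,0,0],"fingers": 1}]' --squeeze 60

```text
clock: 17.95
tcp_pos: [0.5343, 0.0515, 0.199]
orientation: [-0.002, 0.755, 0.656, -0.002]
wrist_force: [-8.9, 1.9, -4.5]
finger_gap: 0.0098
grip_force: 58.9
```

```bash
cat > e.py <<'E'
from h import *; import pickle,sys
np.set_printoptions(precision=4,suppress=True)
q=pickle.load(open("q.pkl","rb"))
W=lambda X:np.array([q[0]+np.cos(q[2])*X[0]-np.sin(q[2])*X[1],q[1]+np.sin(q[2])*X[0]+np.cos(q[2])*X[1],X[2]])
H=W([.117,.176,.107]); ax=np.array([np.cos(q[2]),np.sin(q[2]),0]); nb=np.array([-np.sin(q[2]),np.cos(q[2]),0])
def plane(p,px,s):
    o,d=ray(p,px,s); X=o+d*((H-o)@nb)/(d@nb); v=X-H; return round(np.arctan2(v[2],-(v@ax)),3),round(np.hypot(v[2],v@ax),3)
s=get_state();print(s["tcp_pos"],s["wrist_force"])
G=np.array(s["tcp_pos"])+Rq(s["orientation"]).apply([0,0,-.008]); v=G-W([.117,.045,.107]); print("lid angle by TCP",np.arctan2(v[2],-(v@ax))-.2035,"r",np.hypot(v[2],v@ax))
for n in ("scene","top","wrist"):
    p=read_camera(n); save(p,sys.argv[1]+n+".png")
    for t in ("index_mark","lid_pointer"): print(n,t,[(np.round(d["point"],1).tolist(),round(d["p"],2),plane(p,d["point"],s)) for d in tip_of(t,p)[:2]])
    print(" model px: angle .4,.5,.6,.7",[proj(p,H-.127*np.cos(a)*ax+[0,0,.127*np.sin(a)],s)[0].round(1).tolist() for a in (.4,.5,.6,.7)])
E
python3 e.py e1
```

```text
[0.5343 0.0515 0.199 ] [-8.9488  1.9217 -4.4923]
lid angle by TCP 0.2616056918581523 r 0.22296106931797208
scene index_mark [([278.4, 219.2], 0.55, (np.float64(0.586), np.float64(0.118))), ([284.2, 224.4], 0.24, (np.float64(0.184), np.float64(0.127)))]
scene lid_pointer [([283.2, 225.0], 0.66, (np.float64(0.194), np.float64(0.123)))]
 model px: angle .4,.5,.6,.7 [[282.7, 219.8], [281.6, 218.0], [280.1, 216.6], [278.3, 215.5]]
top index_mark [([203.1, 174.2], 0.62, (np.float64(0.892), np.float64(0.167)))]
top lid_pointer [([205.9, 185.6], 0.85, (np.float64(0.404), np.float64(0.142)))]
 model px: angle .4,.5,.6,.7 [[207.0, 181.4], [206.7, 179.2], [206.5, 176.6], [206.4, 173.7]]
wrist index_mark []
wrist lid_pointer []
 model px: angle .4,.5,.6,.7 [[426.7, -35.7], [452.4, -45.9], [484.1, -57.0], [522.1, -68.9]]
```

Call:
jog_arm --moves '[{"slide": [0,2,-5],"angular": [0,0,0],"fingers": 1},{"slide": [0,4.5,-10],"angular": [0,0,0],"fingers": 1},{"slide": [0,7,-15],"angular": [0,0,0],"fingers": 1},{"slide": [0,10,-19.5],"angular": [0,0,0],"fingers": 1},{"slide": [0,13,-24],"angular": [0,0,0],"fingers": 1},{"slide": [0,16,-29],"angular": [0,0,0],"fingers": 1},{"slide": [0,19,-33],"angular": [0,0,0],"fingers": 1},{"slide": [0,22.5,-38],"angular": [0,0,0],"fingers": 1},{"slide": [0,22.5,-38],"angular": [0,0,0],"fingers": 1},{"slide": [0,22.5,-38],"angular": [0,0,0],"fingers": 1}]'

```text
clock: 19.23
tcp_pos: [0.5558, 0.0484, 0.2366]
orientation: [-0.002, 0.755, 0.656, -0.003]
wrist_force: [-11.3, 0.5, -3.9]
finger_gap: 0.0094
grip_force: 58.8
```

```bash
python3 e.py e2
python3 - <<'E'
import cv2,numpy as np
a=cv2.imread('pics/e2scene.png')[185:265,235:325]; b=cv2.imread('pics/e2top.png')[140:220,180:270]
r=lambda x:cv2.resize(x,(400,356),interpolation=cv2.INTER_CUBIC)
cv2.imwrite('pics/e2c.png',np.hstack([r(a),r(b)]))
E
```

```text
[0.5558 0.0484 0.2366] [-11.2956   0.5284  -3.8947]
lid angle by TCP 0.45575527902974544 r 0.2246634824002376
scene index_mark [([277.7, 219.7], 0.44, (np.float64(0.598), np.float64(0.116)))]
scene lid_pointer [([278.2, 219.6], 0.2, (np.float64(0.581), np.float64(0.117)))]
 model px: angle .4,.5,.6,.7 [[282.7, 219.8], [281.6, 218.0], [280.1, 216.6], [278.3, 215.5]]
top index_mark []
top lid_pointer [([206.9, 178.0], 0.72, (np.float64(0.516), np.float64(0.124))), ([256.3, 152.9], 0.65, (np.float64(-1.747), np.float64(2.431)))]
 model px: angle .4,.5,.6,.7 [[207.0, 181.4], [206.7, 179.2], [206.5, 176.6], [206.4, 173.7]]
wrist index_mark []
wrist lid_pointer []
 model px: angle .4,.5,.6,.7 [[357.1, -10.6], [373.5, -17.4], [393.7, -24.5], [417.9, -32.0]]
```

View pics/e2c.png

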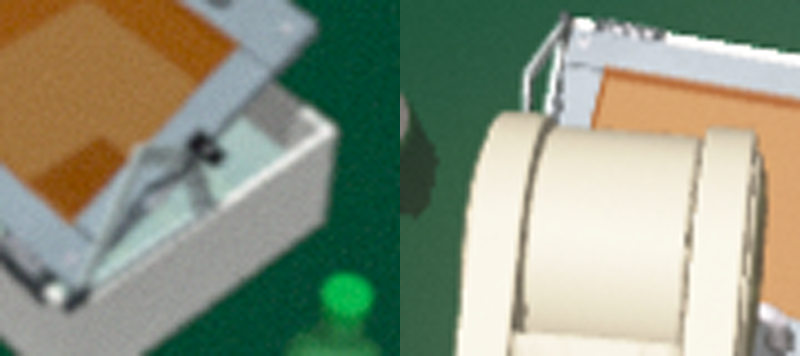

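In the left crop the clip is at (207,148), i.e. scene px (281.6,218.3), and the lid is raised just below it. The arm blocks the top view. I'll tilt the tool about its closing axis, so the bar pivots between the pads, to bring the quadrant into the wrist camera's view.

Call:
jog_arm --moves '[{"slide": [0,0,0],"angular": [0,3,0],"fingers": 1},{"slide": [0.5,-0.5,0],"angular": [0,6,0],"fingers": 1},{"slide": [1,-0.5,0],"angular": [0,9,0],"fingers": 1},{"slide": [1.5,-0.5,0],"angular": [0,12,0],"fingers": 1},{"slide": [1.5,-0.5,0],"angular": [0,12,0],"fingers": 1}]'

```text
clock: 20.1
tcp_pos: [0.5556, 0.0517, 0.2368]
orientation: [-0.073, 0.751, 0.652, 0.079]
wrist_force: [-8.5, 10.8, -2.7]
finger_gap: 0.0097
grip_force: 58.9
```

```bash
python3 e.py e3
python3 - <<'E'
import cv2,numpy as np
for n,(r0,r1,c0,c1) in dict(wrist=(0,110,300,512),scene=(200,235,260,300)).items():
    a=cv2.imread(f'pics/e3{n}.png')[r0:r1,c0:c1]; m=(a.max(2)<60).astype('uint8')
    k,l,st,ce=cv2.connectedComponentsWithStats(m)
    print(n,[(st[i].tolist(),(ce[i]+[c0,r0]).round(1).tolist()) for i in range(1,k) if st[i,4]>8])
E
```

```text
[0.5556 0.0517 0.2368] [-8.5485 10.7501 -2.702 ]
lid angle by TCP 0.4539781610796866 r 0.22511053459278332
scene index_mark [([277.8, 218.5], 0.52, (np.float64(0.633), np.float64(0.119)))]
scene lid_pointer [([281.8, 220.2], 0.74, (np.float64(0.419), np.float64(0.124)))]
 model px: angle .4,.5,.6,.7 [[282.7, 219.8], [281.6, 218.0], [280.1, 216.6], [278.3, 215.5]]
top index_mark [([204.2, 173.2], 0.36, (np.float64(0.86), np.float64(0.154)))]
top lid_pointer [([204.7, 179.7], 0.68, (np.float64(0.667), np.float64(0.148)))]
 model px: angle .4,.5,.6,.7 [[207.0, 181.4], [206.7, 179.2], [206.5, 176.6], [206.4, 173.7]]
wrist index_mark [([377.5, 25.7], 0.9, (np.float64(0.612), np.float64(0.125)))]
wrist lid_pointer [([351.8, 37.8], 0.82, (np.float64(0.447), np.float64(0.125)))]
 model px: angle .4,.5,.6,.7 [[343.6, 40.6], [357.1, 33.4], [373.6, 25.9], [393.3, 18.0]]
wrist [([65, 0, 25, 22, 172], [373.1, 8.5])]
scene []
```

Now both show in one wrist view: index at (377.5,25.7), about 0.61 rad, and pointer at (351.8,37.8), about 0.45 rad. I'll raise to about 0.58 and re-measure.

Call:
jog_arm --moves '[{"slide": [-0.5,3,-4],"angular": [0,0,0],"fingers": 1},{"slide": [0.5,6,-8],"angular": [0,0,0],"fingers": 1},{"slide": [1.5,10,-12],"angular": [0,0,0],"fingers": 1},{"slide": [2.5,13.5,-16],"angular": [0,0,0],"fingers": 1},{"slide": [3.5,17,-19.5],"angular": [0,0,0],"fingers": 1},{"slide": [4,18.5,-21],"angular": [0,0,0],"fingers": 1},{"slide": [4,18.5,-21],"angular": [0,0,0],"fingers": 1},{"slide": [4,18.5,-21],"angular": [0,0,0],"fingers": 1}]'

```text
clock: 21.22
tcp_pos: [0.5729, 0.0495, 0.2585]
orientation: [-0.073, 0.75, 0.653, 0.077]
wrist_force: [-13.2, 7.7, -1.1]
finger_gap: 0.0094
grip_force: 59.2
```

```bash
python3 e.py e4; python3 e.py e5 | grep -E "wrist|scene|TCP"
```

```text
[0.5729 0.0495 0.2585] [-13.2235   7.6807  -1.0889]
lid angle by TCP 0.5771479099706777 r 0.22631935929528238
scene index_mark [([243.9, 222.1], 0.74, (np.float64(1.772), np.float64(0.15))), ([209.4, 153.2], 0.57, (np.float64(1.84), np.float64(0.426)))]
scene lid_pointer [([279.1, 219.2], 0.95, (np.float64(0.557), np.float64(0.119)))]
 model px: angle .4,.5,.6,.7 [[282.7, 219.8], [281.6, 218.0], [280.1, 216.6], [278.3, 215.5]]
top index_mark [([203.6, 174.6], 0.38, (np.float64(0.859), np.float64(0.161)))]
top lid_pointer [([204.8, 178.7], 0.97, (np.float64(0.685), np.float64(0.146)))]
 model px: angle .4,.5,.6,.7 [[207.0, 181.4], [206.7, 179.2], [206.5, 176.6], [206.4, 173.7]]
wrist index_mark [([341.6, 39.1], 0.71, (np.float64(0.622), np.float64(0.126)))]
wrist lid_pointer [([333.6, 43.9], 0.82, (np.float64(0.552), np.float64(0.124)))]
 model px: angle .4,.5,.6,.7 [[313.0, 52.0], [323.7, 46.1], [337.0, 40.0], [352.9, 33.7]]
lid angle by TCP 0.5767101322764686 r 0.22630379007770782
scene index_mark [([279.4, 216.0], 0.54, (np.float64(0.644), np.float64(0.127)))]
scene lid_pointer [([277.4, 218.5], 0.73, (np.float64(0.649), np.float64(0.118)))]
wrist index_mark [([340.7, 35.6], 0.83, (np.float64(0.647), np.float64(0.131)))]
wrist lid_pointer [([334.1, 45.0], 0.64, (np.float64(0.541), np.float64(0.122)))]
```

```bash
cat > f.py <<'E'
import io,contextlib,sys
sys.argv=["x","zz"]
with contextlib.redirect_stdout(io.StringIO()): from e import *
S=[];D={}
def run(n,N):
    out={"index_mark":[],"lid_pointer":[]}; px={"index_mark":[],"lid_pointer":[]}
    for _ in range(N):
        s=get_state(); p=read_camera(n)
        for t in out:
            for d in tip_of(t,p)[:1]:
                a=plane(p,d["point"],s)
                if d["p"]>.4 and .11<a[1]<.14: out[t].append(a[0]); px[t].append(d["point"])
    for t in out: print(n,t,len(out[t]),"med",np.median(out[t]).round(3),"mean",np.mean(out[t]).round(3),"sd",np.std(out[t]).round(3),"px",np.mean(px[t],0).round(1))
run("wrist",12); run("scene",8)
s=get_state(); print(s["tcp_pos"],s["wrist_force"],s["clock"])
E
python3 f.py
```

```text
wrist index_mark 12 med 0.615 mean 0.618 sd 0.008 px [339.3  38.6]
wrist lid_pointer 12 med 0.548 mean 0.554 sd 0.024 px [334.3  43.7]
scene index_mark 4 med 0.557 mean 0.578 sd 0.06 px [279.  218.6]
scene lid_pointer 7 med 0.608 mean 0.566 sd 0.07 px [279.7 218.1]
[0.5728 0.0495 0.2584] [-12.9344   8.9056  -0.7483] 25.5667
```

Call:
jog_arm --moves '[{"slide": [0.5,2,-2],"angular": [0,0,0],"fingers": 1},{"slide": [1,4.5,-4.5],"angular": [0,0,0],"fingers": 1},{"slide": [1.5,7,-6.5],"angular": [0,0,0],"fingers": 1},{"slide": [1.7,8.6,-8.2],"angular": [0,0,0],"fingers": 1},{"slide": [1.7,8.6,-8.2],"angular": [0,0,0],"fingers": 1},{"slide": [1.7,8.6,-8.2],"angular": [0,0,0],"fingers": 1}]'

```text
clock: 26.07
tcp_pos: [0.5811, 0.0481, 0.2673]
orientation: [-0.073, 0.75, 0.653, 0.077]
wrist_force: [-14.9, 8.7, 2.1]
finger_gap: 0.0097
grip_force: 59.2
```

```bash
python3 f.py; python3 e.py e6 | grep TCP
python3 - <<'E'
import cv2
a=cv2.imread('pics/e6wrist.png',0)[8:60:2,290:370:2]
for r in a: print(''.join(' .:-=+*#%@'[::-1][min(9,v//26)] for v in r))
E
```

```text
wrist index_mark 11 med 0.621 mean 0.618 sd 0.015 px [324.3  43.5]
wrist lid_pointer 11 med 0.602 mean 0.601 sd 0.011 px [325.9  45.7]
scene index_mark 5 med 0.613 mean 0.595 sd 0.053 px [278.8 218.4]
scene lid_pointer 8 med 0.633 mean 0.641 sd 0.064 px [278.4 217.4]
[0.5811 0.0481 0.2673] [-14.6091   7.7954   2.1606] 29.5167
lid angle by TCP 0.63063496524909 r 0.2269103178428581
#############***************************
#############***************************
###########*****************************
#########*******####********************
########******#########*****************
######*******######*###*****************
##***********#####***##*****************
*************##########*****************
*************####+=+###*****************
**+***+******###=:..=##*****************
*+******+*+***#*-.  -#******************
+++++**+**+***##*=::=*****************+=
+*++*+++*+****##*#*****************+=-:.
+++++++++*+*##########**********+=-::...
++++++++*+**####*##*#*##*++*++=-::.....:
:-==+++++++*####****##*#*++=--:...::-===
::::-==++++*####***#**#*+=::...::--==+*+
....:::--=+*####*****#**-:..::--======++
.......::::-+*****#*****-::--=+++=======
.........::::--=+*******=-======+++====+
............:::::-=+****==+=======+=++++
............:...::::-=++::-======+++++++
:.............:....::::-...:-==+++++++++
...........:..:....:..:::..:---==+++++++
............:...:....:::..:::::---====++
.:............:......::::..:.:::::---::-
```

Call:
jog_arm --moves '[{"slide": [0.2,0.7,-0.9],"angular": [0,0,0],"fingers": 1},{"slide": [0.3,1.3,-1.7],"angular": [0,0,0],"fingers": 1},{"slide": [0.3,1.3,-1.7],"angular": [0,0,0],"fingers": 1},{"slide": [0.3,1.3,-1.7],"angular": [0,0,0],"fingers": 1},{"slide": [0.3,1.3,-1.7],"angular": [0,0,0],"fingers": 1}]'

```text
clock: 30.38
tcp_pos: [0.5826, 0.0479, 0.2687]
orientation: [-0.073, 0.75, 0.653, 0.077]
wrist_force: [-13.5, 8.6, 0.7]
finger_gap: 0.0097
grip_force: 58.9
```

```bash
python3 f.py; python3 e.py e7 | grep TCP
```

```text
wrist index_mark 12 med 0.624 mean 0.619 sd 0.017 px [321.9  44.2]
wrist lid_pointer 12 med 0.613 mean 0.613 sd 0.011 px [323.5  45.4]
scene index_mark 3 med 0.543 mean 0.55 sd 0.011 px [279.7 218.7]
scene lid_pointer 8 med 0.699 mean 0.696 sd 0.034 px [277.4 216.9]
[0.5826 0.0479 0.2687] [-14.0392   7.889    0.6066] 33.8333
lid angle by TCP 0.639772666889418 r 0.22701480207299718
```

```bash
python3 -c "
from workcell import *
print(hand_in())"
```

```text
the job is handed in; nothing more can be done
None
```

The job is handed in: the small spool stands upright in the tray, the switch was flipped on with the lid shut, and the gripper is holding the lid still at the index clip. The wrist camera read the pointer at 0.613 rad against 0.619 for the clip. The scene camera's noisier readings disagreed (about 0.70 against 0.55), so I relied on the wrist view.

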